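Switch on the griddle and take the turner in hand

ROBOT

A 6-joint arm with a two-finger parallel gripper is mounted at the origin on the work surface. World frame = base frame: x ahead of the robot, y to its left, z up, the work surface at z = 0. Lengths are in m, angles in rad, forces in N, time in s.
With the tool pointing down it reaches from about 0.325 to 0.9 m from the base axis. Payload 6.1 kg.
Tool frame: the origin (TCP) lies midway between the tips of the shut fingers; the grasp point (between the pads) lies 19 mm behind it; z points along the fingers, y is the line along which they close (so a half turn about z gives the same grasp; the last joint's range is limited). The gripper opens to 85 mm and grips with 20 to 120 N. Pads are 22 mm wide; open, the fingers measure 114 mm over their backs; the gripper's body (76 mm by 85 mm) begins 54 mm behind the grasp point. The pads swing forward as they close: fully open they stand 13 mm farther back than shut.
Start: joints at [1.026, 0.22, 1.526, -0, 1.395, -0.126], TCP at [0.254, 0.571, 0.231] pointing down, gripper open.
Joint ranges: [-2.98, 2.98], [-0.91, 2.08], [0.09, 2.57], [-1.24, 4.39], [0.2, 2.65], [-2.68, 2.68]. Speed limits (rad/s): [2.57, 2.57, 3.01, 3.14, 3.14, 3.14].

INTERFACE

Orientations are given as [roll, pitch, yaw] about the fixed x, y, z axes, in that order (R = Rz(yaw) Ry(pitch) Rx(roll)).
In Python, from plant import movep, move_l, set_joints, gripper_to, hold, inverse_kinematics, observe, get_image, get_calibration, Unreachable, job_done gives the robot as it stands. Calls block until the motion is done:
- movep(position, orientation): joint-space move of the TCP to a pose.
- move_l(position, feed=0.15, rotation=None, max_force=None): straight line of the TCP; rotation=None keeps the orientation; feed is the mean speed in m/s. With max_force (N) it stops when the force on the tool has changed by that much, and returns True; else False.
- set_joints(angles): joint-space move.
- gripper_to(opening, f_grip=None): finger opening in m; f_grip is the grip in N (None keeps the last); returns when the fingers have stopped.
- hold(seconds).
- inverse_kinematics(position, orientation): joint angles nearest the present ones, or None.
- observe(): the state.
- get_image(name): name is "scene" or "top"; returns (picture, depth): 400x640x3 uint8, red, green, blue; 400x640 float32, m along the optical axis (not along the pixel's ray), 0 where there is no reading.
- get_calibration(name): a dict with "intrinsics" (3x3 intrinsics, pixels), "world_from_camera" (4x4, takes a point from camera to world coordinates). Camera axes: x right, y down, z forward; pixel columns grow to the right and rows downward; lengths in m; the calibration is good to about 2 mm. A picture is of the moment at which its call begins. get_calibration takes no time and is no camera call.
A pose or a line that the arm cannot do raises Unreachable and nothing moves.
- job_done(): hands the job in; it is judged then, once.
The state is a dict: "time_s": time; "q": joint angles; "joint_velocities": joint speeds; "joint_torque": joint torques, N m; "eef_pos": TCP position; "tcp_rot": TCP orientation; "ft_force": force on the tool from outside, world axes, zero at the start; "torque": the same for the moment, N m; "opening": finger opening in m; "grasp_force": force on a finger pad.
Only numpy, scipy, OpenCV 4.12 (cv2) and the standard library are available. Lean on these libraries where they do the work, as an engineer would, in place of code of your own. Each camera call takes 0.05 s, during which the arm holds its last target. There are 200 camera calls.

TASK

Get ready to turn a flatbread: start the cooker under the griddle by pressing its round key, then the long key, then the outermost of the two small square keys (the one at the end of the row), each fully down and let up again before the next, and leave the inner small square key alone. Then draw the steel turner out of the caddy, turn it so that its blade lies level, right way up, and finish while still holding it there, still, with the blade over the middle of the griddle and roughly a hand's breadth (about 9 cm) above it, touching nothing else. Leave the wooden spatula in the caddy and do not shift the griddle or the other things on the counter.

Things in the scene. Friction and masses are not known exactly. Their poses are not given: they have to be found in the camera images.
- turner_grip (a point): Place to grip on the handle, 40 mm from its free end, of the steel turner (0.12-0.23 kg), leaning blade down in either caddy pocket, handle up over the front rim 25 degrees off vertical. Handle: flat bar 110 long, 24 wide, 12 thick, hanging hole in its last 24; a 16 by 4 strap below it rests on the rim. x along it to the blade, y across the 24 mm width (level at first), z out of the upper face.
- turner_blade (a point): Centre of the turner's blade, 80 wide, 95 long, 2.5 thick. x to the front edge, y across, z out of the upper face (straight up when level and right way up). The handle rises from its rear edge at 25 degrees to the blade: turner_grip is 192.5 behind, 68 above, y = 0 in these axes. At the start the blade slopes 40 degrees nose down, front edge in the pocket's rear bottom corner.
- caddy: White open-topped utensil caddy, 112 (x) by 202 (y) by 117 high, walls and floor 6, fixed, left or right of the cooker. Origin: centre of its underside; front (-x) towards the robot's side. A wall at y = 0, 100 high, parts two pockets, each 100 deep (x) and 92 wide, centred at y = +49 and -49. The turner's blade leaves it freely when lifted straight up 130 mm or more.
- spatula_mid (a point): A straight wooden spatula, 275 long with a round rod handle 12 thick, handle up, leaning in the other pocket over the front rim at about 40 degrees off vertical. This point: 130 mm from its lower end. Stays where it is.
- cooker: Induction cooker, 340 (x) by 280 (y) by 62 high, fixed. Origin: centre of its underside; +x away from the robot's side, +y left seen from the robot. The griddle lies on it. Front strip: four white spring keys in a row at x = -135, from +y to -y: round, long, small square, small square. Each stands 7 mm proud, goes 5 mm straight down (1 N to start, 4 N at the bottom) and springs back.
- key_power_top (a point): Top centre of the round on/off key, 28 across, at y = +98 of the cooker, 69 above the counter.
- key_mode_top (a point): Top centre of the long mode key, 18 (x) by 44 (y), at y = +36 of the cooker.
- key_minus_top (a point): Top centre of the inner small square key (heat down), 18 by 18, at y = -42 of the cooker. Not to be pressed.
- key_plus_top (a point): Top centre of the outer small square key (heat up) at the end of the row, 18 by 18, at y = -104 of the cooker.
- griddle_top (a point): Centre of the cooking surface of the iron griddle (loose, 3.2 kg) lying on the cooker, 72 above the counter; square, 230 by 230, edges along the cooker's, with a lip rising 8 mm above the cooking surface and a loop handle at each y side.
- key_power (a joint): How far this key is down, m: 0 up, 0.005 fully down.
- key_mode (a joint): How far this key is down, m: 0 up, 0.005 fully down.
- key_minus (a joint): How far this key is down, m: 0 up, 0.005 fully down.
- key_plus (a joint): How far this key is down, m: 0 up, 0.005 fully down.
- bowl_a: Green plastic bowl, 116 across, 50 high, beyond the cooker's left side, loose. Origin: centre of its underside. Stays where it is.
- bowl_b: Green plastic bowl like the other, beyond the cooker's right side, loose. Origin: centre of its underside. Stays where it is.
- jar: Clear glass jar with a steel lid, 84 across, 115 high, in front of the cooker's right side, loose. Origin: centre of its underside. Stays where it is.
- cup: White mug, 72 across, 65 high, in front of the cooker's left side, loose. Origin: centre of its underside. Stays where it is.
- canister: Round steel canister with a knobbed lid, 142 across, 174 high, on the other side of the cooker from the caddy, loose. Origin: centre of its underside. Stays where it is.

How it is judged:
On the way, in this order (a step that is already met when the one before it is completed fails the run):
1. the round key is pressed fully down (value of joint key_power above 0.0038 m), for 0.05 s.
2. then the long key is pressed fully down (value of joint key_mode above 0.0038 m and value of joint key_power below 0.001 m), for 0.05 s.
3. then the outermost small square key is pressed fully down (value of joint key_plus above 0.0038 m and value of joint key_mode below 0.001 m), for 0.05 s.
4. then the turner is drawn out of the caddy, held in the fingers, clear of it (contact force between the fingers and turner above 0.5 N and contact force between turner and caddy below 0.1 N and z of turner_blade in the frame of caddy above 0.145 m), for 0.2 s.
At the end, for the whole second after the job is handed in: Turner held still in the fingers, blade right way up within 15 degrees of level, its centre within 60 mm of the griddle's middle and 45 to 150 mm above its surface, touching nothing else; keys up; spatula within 40 mm and griddle within 15 mm of their starts (contact force between the fingers and turner above 1 N and contact force between turner and caddy below 0.3 N and contact force between turner and griddle below 0.3 N and contact force between turner and cooker below 0.3 N and contact force between turner and spatula below 0.3 N and angle between turner_blade's own z axis and vertical below 0.26 rad and horizontal distance between turner_blade and griddle_top below 0.06 m and height (world z) of turner_blade between 0.117 and 0.222 m and linear speed of turner below 0.03 m/s and angular speed of turner below 0.2 rad/s and value of joint each of key_power, key_mode, key_minus, key_plus below 0.001 m and distance of spatula_mid from where it was at the start of the episode below 0.04 m and distance of griddle_top from where it was at the start of the episode below 0.015 m); the arm keeps its last pose, push and grip.
It fails at once if the small square key next to the long key (heat down) is pressed (value of joint key_minus above 0.002 m).
It fails at once if two keys are down at the same time (value of joint each of key_power, key_mode above 0.002 m or value of joint each of key_power, key_minus above 0.002 m or value of joint each of key_power, key_plus above 0.002 m or value of joint each of key_mode, key_minus above 0.002 m or value of joint each of key_mode, key_plus above 0.002 m or value of joint each of key_minus, key_plus above 0.002 m).
It fails at once if the wooden spatula is moved more than 40 mm in its pocket or pulled out (distance of spatula_mid from where it was at the start of the episode above 0.04 m).
It fails at once if the griddle is shifted more than 15 mm on the cooker (distance of griddle_top from where it was at the start of the episode above 0.015 m).
It fails at once if a bowl, the jar, the mug or the canister is shifted more than 30 mm or tipped (distance of any of bowl_a, bowl_b, jar, cup, canister from where it was at the start of the episode above 0.03 m or angle between any of bowl_a, bowl_b, jar, cup, canister's own z axis and vertical above 0.5 rad).
It also fails if it takes over 59 s, if anything falls off the work surface, if the arm or the gripper's body presses on something with over 40 N, if the wrist force passes 120 N, or if a joint passes its speed limit or range.

## Working session

There is one attempt and no reset: what is moved stays moved. The work goes in short steps, each a Python script; the robot and the scene stay as the last script left them, time stands still between calls to the robot, and variables do not carry over. Pictures are saved under pics/ and viewed, at most 10 in all, crops included, and the job is handed in when it is done.

```bash
ls; mkdir -p pics; python3 - <<'E'
from plant import *
import cv2,numpy as np
for n in("scene","top"):
    im,d=get_image(n);c=get_calibration(n)
    cv2.imwrite(f"pics/{n}0.png",im[:,:,::-1]);np.savez(f"{n}0.npz",im=im,d=d,K=c["intrinsics"],T=c["world_from_camera"])
    print(n,np.round(c["intrinsics"],1).tolist(),np.round(c["world_from_camera"],3).tolist())
print(observe())
E
```

```text
pics
scene [[496.4, 0.0, 314.2], [0.0, 496.4, 197.9], [0.0, 0.0, 1.0]] [[-0.873, 0.377, -0.309, 0.975], [0.487, 0.697, -0.527, 0.703], [0.017, -0.61, -0.792, 1.192], [0.0, 0.0, 0.0, 1.0]]
top [[421.0, 0.0, 322.8], [0.0, 421.0, 197.2], [0.0, 0.0, 1.0]] [[-0.017, -0.999, 0.05, 0.477], [-1.0, 0.017, -0.004, 0.011], [0.003, -0.05, -0.999, 1.455], [0.0, 0.0, 0.0, 1.0]]
{'time_s': 0.1, 'q': array([ 1.02594161e+00,  2.21158773e-01,  1.52744631e+00, -7.05192893e-05,
        1.39470823e+00, -1.26090541e-01]), 'joint_velocities': array([-0.00052336, -0.00310518, -0.00317759,  0.00025581,  0.00133633,
        0.00069321]), 'joint_torque': array([ 1.13499089e-03, -4.98248291e+01, -3.90545869e+01, -6.11247287e-05,
        5.79189247e-03, -1.22018449e-05]), 'eef_pos': array([0.25388952, 0.57053311, 0.23032818]), 'tcp_rot': array([-3.13987693e+00, -1.47527651e-04,  2.72284077e+00]), 'ft_force': array([0.71536419, 0.00228059, 0.21289872]), 'torque': array([ 0.0162845 , -0.02401272, -0.00914913]), 'grasp_force': 0.0, 'opening': 0.08580517993013342}
```

View pics/scene0.png

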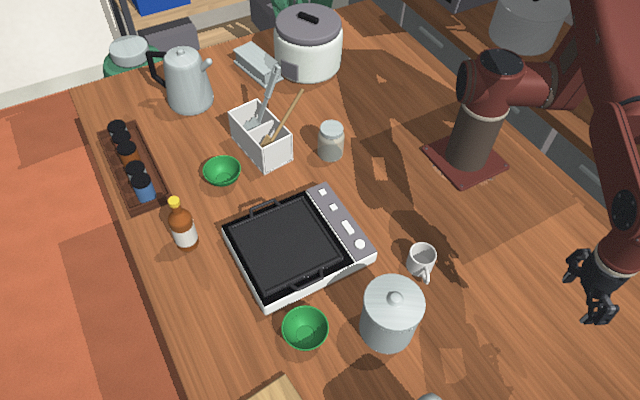

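View pics/top0.png

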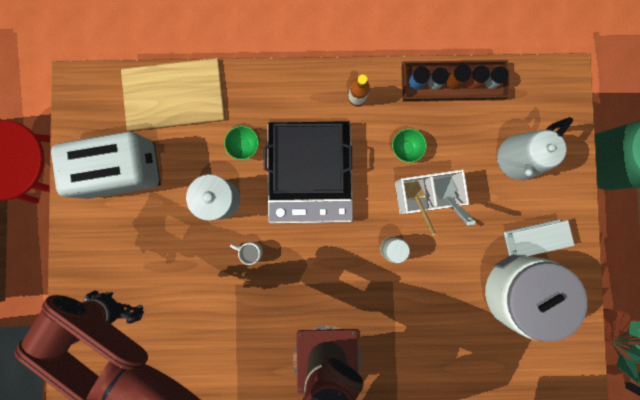

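The scene view shows the cooker at about (300,245), with the caddy at (262,135). In the top view the keys are along row 211 (columns 280–341), and the caddy is at (432,192). The turner is in its right (-y) pocket with the handle toward (465,215), and the spatula is in the left pocket. Next I'll measure.

```bash
cat > h.py <<'E'
import numpy as np,cv2
def load(n,k=0):
    z=np.load(f"{n}{k}.npz");return z["im"],z["d"],z["K"],z["T"]
def cloud(d,K,T):
    v,u=np.mgrid[:d.shape[0],:d.shape[1]]
    P=np.stack([(u-K[0,2])/K[0,0]*d,(v-K[1,2])/K[1,1]*d,d],-1)
    return P@T[:3,:3].T+T[:3,3]
def ray(u,v,K,T,z):
    r=T[:3,:3]@np.array([(u-K[0,2])/K[0,0],(v-K[1,2])/K[1,1],1]);o=T[:3,3]
    return o+r*(z-o[2])/r[2]
E
python3 - <<'E'
from h import *
np.set_printoptions(precision=4,suppress=True)
for n,(u0,u1,v0,v1) in dict(top=(268,353,198,222),scene=(305,378,183,262)).items():
    im,d,K,T=load(n);C=cloud(d,K,T)
    m=np.zeros(d.shape,np.uint8);s=im[v0:v1,u0:u1].astype(int)
    m[v0:v1,u0:u1]=(s.min(-1)>195)
    k,l,st,ce=cv2.connectedComponentsWithStats(m)
    for i in range(1,k):
        if st[i,4]>8:
            print(n,st[i],ce[i],ray(*ce[i],K,T,.069),np.median(C[l==i],0))
# turner/caddy clouds
for n in("top","scene"):
    im,d,K,T=load(n);C=cloud(d,K,T);ok=d>0
    box=ok&(C[...,0]>.3)&(C[...,0]<.65)&(C[...,1]<-.15)&(C[...,1]>-.5)
    hi=box&(C[...,2]>.127)
    k,l,st,ce=cv2.connectedComponentsWithStats(hi.astype(np.uint8))
    for i in range(1,k):
        if st[i,4]>8:
            P=C[l==i];o=P[P[:,2].argsort()];print(n,st[i],"low",o[:3].mean(0),"high",o[-3:].mean(0),im[l==i].mean(0))
    rim=box&(abs(C[...,2]-.117)<.006)&(im.min(-1)>170)
    P=C[rim];print(n,"rim",len(P),cv2.minAreaRect((P[:,:2]*1000).astype(np.float32)))
    # griddle
    g=ok&(abs(C[...,2]-.072)<.005)&(im.max(-1)<70)&(abs(C[...,1])<.25)&(C[...,0]>.35)
    P=C[g];print("griddle",len(P),cv2.minAreaRect((P[:,:2]*1000).astype(np.float32)))
im=load("top")[0];cv2.imwrite("pics/a.png",np.hstack([cv2.resize(im[185:230,265:355],None,fx=4,fy=4)[:180],cv2.resize(im[165:245,390:480],None,fx=4.5,fy=4.5)[:180*2][90:270]])[:,:,::-1])
s=load("scene")[0];cv2.imwrite("pics/b.png",cv2.resize(s[55:180,215:315],None,fx=4.5,fy=4.5)[:,:,::-1])
E
```

```text
top [268 200  39   3  48] [287.0625 200.9375] [0.5359 0.1223 0.069 ] [0.5363 0.1184 0.0591]
top [309 200   7   2  12] [311.8333 200.5   ] [0.536  0.0408 0.069 ] [0.5363 0.0404 0.0595]
top [317 200   6   2   9] [319.3333 200.3333] [0.5361 0.0161 0.069 ] [0.5376 0.0172 0.0574]
top [324 200  26   1  26] [336.5 200. ] [ 0.5362 -0.0405  0.069 ] [ 0.5368 -0.0412  0.0581]
top [276 208   9   9  60] [279.6    212.0667] [0.4997 0.1473 0.069 ] [0.4999 0.1467 0.0683]
top [292 209  14   6  82] [298.5   211.561] [0.5003 0.0852 0.069 ] [0.4992 0.0852 0.0686]
top [320 209   6   6  32] [322.1875 211.5   ] [0.4992 0.0073 0.069 ] [0.4992 0.0079 0.067 ]
top [339 208   5   6  29] [341.069  210.5862] [ 0.5011 -0.0549  0.069 ] [ 0.4999 -0.0547  0.0679]
scene [319 189   8   7  36] [322.4167 191.6389] [ 0.5046 -0.0522  0.069 ] [ 0.5044 -0.0518  0.0683]
scene [312 200  14  19  26] [318.5    208.6923] [ 0.5446 -0.0044  0.069 ] [ 0.5405 -0.0124  0.0587]
scene [330 203   8   8  38] [333.3421 206.5526] [0.5041 0.009  0.069 ] [0.5036 0.0084 0.0681]
scene [342 220  12  15  93] [347.6882 226.828 ] [0.5046 0.0874 0.0
[... 623 characters left out ...]
97  77.879 ]
top rim 673 ((513.1210327148438, -298.9421081542969), (197.8376007080078, 362.60302734375), 39.858116149902344)
griddle 4030 ((670.6826171875, 49.65630340576172), (280.0873107910156, 253.49856567382812), 89.27210235595703)
scene [263  64  18  41 284] low [ 0.5139 -0.4128  0.1293] high [ 0.4626 -0.4187  0.2532] [145.3028 151.2535 149.6549]
scene [280  88  24  36 161] low [ 0.5059 -0.3049  0.1301] high [ 0.4337 -0.3116  0.2254] [170.3665 144.1801 105.6273]
scene rim 611 ((517.2966918945312, -296.4599609375), (197.131103515625, 363.33990478515625), 40.469974517822266)
griddle 4559 ((678.6707153320312, 47.82604217529297), (252.61700439453125, 267.94708251953125), 1.6643086671829224)
```

View pics/b.png

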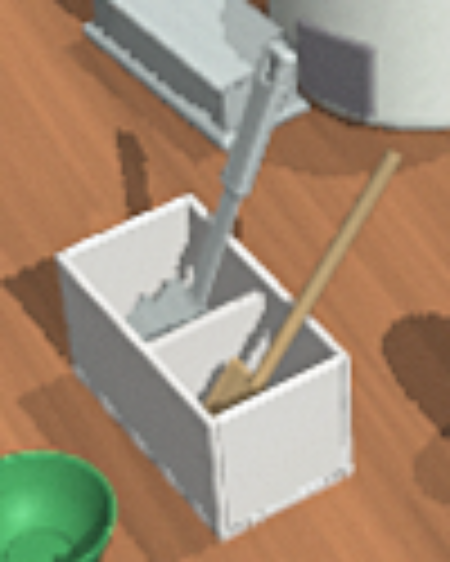

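The crop shows the turner handle with its hanging hole, leaning over the front rim, and the wooden rod in the other pocket. Next I'll fit the handle, the caddy yaw and the griddle, and check IK for the grasp and final poses.

```bash
cat > fit.py <<'E'
from h import *
from plant import inverse_kinematics,observe
from scipy.spatial.transform import Rotation as Ro
np.set_printoptions(precision=4,suppress=True)
for n in("top","scene"):
    im,d,K,T=load(n);C=cloud(d,K,T)
    m=(d>0)&(C[...,2]>.165)&(C[...,2]<.3)&(C[...,0]>.35)&(C[...,0]<.56)&(abs(C[...,1]+.41)<.045)
    P=C[m];c=P.mean(0);w,s,V=np.linalg.svd(P-c);a=V[0]*np.sign(V[0][2])
    t=(P-c)@a
    print(n,len(P),"c",c,"axis",a,"tilt",np.degrees(np.arccos(a[2])),"az",np.degrees(np.arctan2(-a[1],-a[0])),"rms",s/np.sqrt(len(P)),"end",c+a*np.percentile(t,98),"tmin",t.min(),t.max(),"zax",V[2])
    # caddy rim: white, by rim height, in the neighbourhood
    r=(d>0)&(abs(C[...,2]-.117)<.004)&(C[...,0]>.42)&(C[...,0]<.64)&(C[...,1]>-.5)&(C[...,1]<-.23)&(im.min(-1)>140)
    k,l,st,ce=cv2.connectedComponentsWithStats(r.astype(np.uint8));i=1+st[1:,4].argmax()
    Q=C[l==i];print(" rim",len(Q),cv2.minAreaRect((Q[:,:2]*1000).astype(np.float32)))
    g=(d>0)&(C[...,2]>.0755)&(C[...,2]<.1)&(abs(C[...,1]-.05)<.2)&(C[...,0]>.52)&(C[...,0]<.85)
    G=C[g];print(" griddle lip x",np.percentile(G[:,0],[1,99]),"y",np.percentile(G[(abs(G[:,0]-.67)>.07),1],[1,99]),len(G))
E
python3 fit.py
```

```text
top 171 c [ 0.4744 -0.4112  0.2152] axis [-0.4397 -0.0821  0.8944] tilt 26.571114722304394 az 10.581062667801952 rms [0.0301 0.0074 0.003 ] end [ 0.4562 -0.4146  0.2523] tmin -0.055030382914821145 0.04393782083688009 zax [-0.8592 -0.2515 -0.4455]
 rim 100 ((610.0009765625, -351.47235107421875), (13.348544120788574, 186.9251251220703), 4.372006893157959)
 griddle lip x [0.5616 0.7894] y [-0.0626  0.1667] 1175
scene 227 c [ 0.4802 -0.4104  0.2103] axis [-0.4346 -0.0765  0.8974] tilt 26.18691902812133 az 9.9886056958021 rms [0.0288 0.0077 0.0036] end [ 0.4603 -0.4139  0.2513] tmin -0.05264931585910168 0.048322756878338737 zax [0.8627 0.2507 0.4392]
 rim 85 ((615.91748046875, -372.017333984375), (156.0162811279297, 22.613765716552734), 89.62895202636719)
 griddle lip x [0.5659 0.7951] y [-0.0626  0.1677] 1731
```

The measurements agree with the given sizes: griddle centre (0.678, 0.052) with a 229 mm width, and handle tilt 26° at azimuth ~10°. The expected end height is 0.252, and I measured 0.2515–0.2523. Next come the caddy yaw and the IK checks.

```bash
cat > geo.py <<'E'
from h import *
from scipy.spatial.transform import Rotation as Ro
PSI=np.radians(10);GRIP=np.array([.4705,-.4125,.2133]);GRID=np.array([.678,.052,.072])
def handle(psi,dip):   # columns x,y,z of handle frame; dip below horizontal
    r=np.array([np.cos(psi),np.sin(psi),0]);z=np.array([0,0,1.]);
    x=r*np.cos(dip)-z*np.sin(dip);zz=r*np.sin(dip)+z*np.cos(dip)
    return np.stack([x,np.cross(zz,x),zz],1)
def tool(H,s,mode="z"): # tool z = handle x; tool y = s*handle z (or y)
    y=s*(H[:,2] if mode=="z" else H[:,1])
    return np.stack([np.cross(y,H[:,0]),y,H[:,0]],1)
rpy=lambda R:Ro.from_matrix(R).as_euler("xyz")
def final(psi,h=.09):
    H=handle(psi,np.radians(25));B=handle(psi,0)
    return GRID+[0,0,h]+B@np.array([-.1925,0,.068]),H
E
python3 - <<'E'
from geo import *
from plant import *
np.set_printoptions(precision=3,suppress=True)
im,d,K,T=load("top");m=np.zeros(d.shape,np.uint8);m[165:220,390:475]=im[165:220,390:475].min(-1)>150
k,l,st,ce=cv2.connectedComponentsWithStats(m);i=1+st[1:,4].argmax();
pts=np.argwhere(l==i)[:,::-1].astype(np.float32)
W=np.array([ray(u,v,K,T,.117)[:2]*1000 for u,v in pts],np.float32);print("caddy top",cv2.minAreaRect(W))
for mode in"zy":
  for s in(1,-1):
    H=handle(PSI,np.radians(65));R=tool(H,s,mode);p=GRIP+.019*H[:,0]
    print(mode,s,"grasp",inverse_kinematics(p,rpy(R)),"up",inverse_kinematics(p+[0,0,.17],rpy(R)),"pre",inverse_kinematics(p-.09*H[:,0],rpy(R)))
    for a in(-60,-30,0,20,40,60,90,120):
        g,H2=final(np.radians(a));q=inverse_kinematics(g+.019*H2[:,0],rpy(tool(H2,s,mode)))
        if q is not None:print("   fin",a,q,g)
print([inverse_kinematics([x,y,z],[np.pi,0,w]) is not None for x,y in((.502,.148),(.503,-.0535)) for z in(.06,.12) for w in(0,1.57,-1.57)])
E
```

```text
caddy top ((556.5498046875, -341.71075439453125), (113.01179504394531, 223.73670959472656), 7.258879661560059)
z 1 grasp [-1.052  0.105  1.785  0.454  1.137 -1.396] up [-1.052 -0.002  1.576  0.414  1.425 -1.257] pre [-1.119 -0.004  1.742  0.435  1.303 -1.389]
   fin -60 [ 0.692  0.466  1.621 -1.111  1.494  2.106] [0.582 0.219 0.23 ]
   fin 40 [-0.882 -0.053  2.239  1.202  1.331 -2.144] [ 0.531 -0.072  0.23 ]
   fin 60 [-0.828  0.321  1.817  1.044  1.573 -2.207] [ 0.582 -0.115  0.23 ]
   fin 90 [-0.659  0.809  1.101  0.887  1.963 -2.203] [ 0.678 -0.141  0.23 ]
z -1 grasp [-1.052  0.105  1.785  0.454  1.137  1.746] up [-1.052 -0.002  1.576  0.414  1.425  1.884] pre [-1.119 -0.004  1.742  0.435  1.303  1.753]
   fin -60 [ 0.692  0.466  1.621 -1.111  1.494 -1.035] [0.582 0.219 0.23 ]
   fin 40 [-0.882 -0.053  2.239  1.202  1.331  0.998] [ 0.531 -0.072  0.23 ]
   fin 60 [-0.828  0.321  1.817  1.044  1.573  0.935] [ 0.582 -0.115  0.23 ]
   fin 90 [-0.659  0.809  1.101  0.887  1.963  0.938] [ 0.678 -0.141  0.23 ]
y 1 grasp None up None pre None
   fin -60 [ 0.692  0.466  1.621 -1.111  1.494  0.535] [0.582 0.219 0.23 ]
   fin 40 [-0.882 -0.053  2.239  1.202  1.331  2.569] [ 0.531 -0.072  0.23 ]
   fin 60 [-0.828  0.321  1.817  1.044  1.573  2.506] [ 0.582 -0.115  0.23 ]
   fin 90 [-0.659  0.809  1.101  0.887  1.963  2.509] [ 0.678 -0.141  0.23 ]
y -1 grasp [-1.052  0.105  1.785  0.454  1.137  0.175] up [-1.052 -0.002  1.576  0.414  1.425  0.313] pre [-1.119 -0.004  1.742  0.435  1.303  0.182]
   fin -60 [ 0.692  0.466  1.621 -1.111  1.494 -2.606] [0.582 0.219 0.23 ]
   fin 40 [-0.882 -0.053  2.239  1.202  1.331 -0.573] [ 0.531 -0.072  0.23 ]
   fin 60 [-0.828  0.321  1.817  1.044  1.573 -0.636] [ 0.582 -0.115  0.23 ]
   fin 90 [-0.659  0.809  1.101  0.887  1.963 -0.633] [ 0.678 -0.141  0.23 ]
[True, True, False, True, True, False, True, True, False, True, True, False]
```

```bash
cat > press.py <<'E'
from plant import *
import numpy as np
D=[np.pi,0,0]
p=observe()["eef_pos"];move_l([p[0],p[1],.30],feed=.2)
gripper_to(0.0)
movep([.502,.148,.20],D)
for x,y in((.502,.148),(.5025,.0865),(.503,-.0540)):
    move_l([x,y,.12],feed=.2);move_l([x,y,.078],feed=.12)
    hit=move_l([x,y,.060],feed=.02,max_force=9)
    hold(.15);o=observe();print(hit,o["eef_pos"].round(4),o["ft_force"].round(1))
    move_l([x,y,.12],feed=.12)
move_l([.503,-.054,.30],feed=.2);print(observe()["time_s"])
E
python3 press.py
```

```text
True [0.5022 0.148  0.064 ] [-2.3  0.1  6.3]
True [0.5028 0.0865 0.064 ] [-1.7  0.3  5.6]
True [ 0.5033 -0.0541  0.064 ] [-1.   0.9  6.2]
12.0333
```

All three keys bottomed out at z=0.064 with about 6 N. Now the grasp.

```bash
sed -i 's/PSI=np.radians(10)/PSI=np.radians(9)/' geo.py; cat > grasp.py <<'E'
from geo import *
from plant import *
H=handle(PSI,np.radians(65));R=rpy(tool(H,-1));p=GRIP+.019*H[:,0]
gripper_to(.085,f_grip=60)
movep(p-.13*H[:,0],R)
print("hit",move_l(p,feed=.08,max_force=8),observe()["eef_pos"],p)
im,d=get_image("scene");cv2.imwrite("pics/g1.png",cv2.resize(im[30:180,180:380],None,fx=4,fy=4)[:,:,::-1])
print(observe()["time_s"])
E
python3 grasp.py
```

```text
hit False [ 0.47848684 -0.41161541  0.19670369] [ 0.47843089 -0.41124387  0.19608015]
16.05
```

View pics/g1.png

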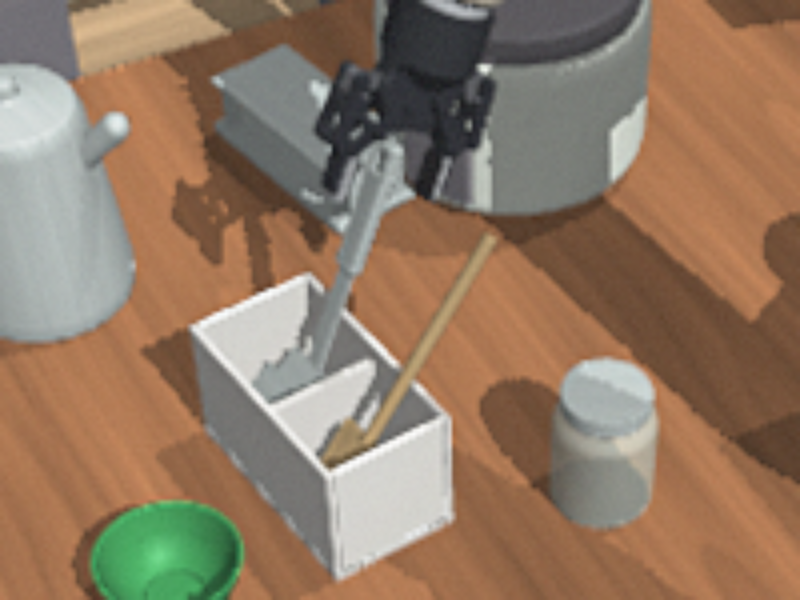

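The picture shows the handle centred between the open fingers (around (375,160)), clear of the spatula. Now close, lift and look.

```bash
cat > lift.py <<'E'
from geo import *
from plant import *
gripper_to(0.0,f_grip=70);o=observe();print(o["opening"],o["grasp_force"],o["ft_force"].round(1))
p=o["eef_pos"];f0=o["ft_force"]
print("hit",move_l(p+[0,0,.03],feed=.05,max_force=15))
print("hit",move_l(p+[0,0,.21],feed=.12,max_force=15));hold(.3)
o=observe();print(o["eef_pos"],o["opening"],o["grasp_force"],o["ft_force"].round(1),o["time_s"])
for n in("scene","top"):
    im,d=get_image(n);c=get_calibration(n);np.savez(f"{n}1.npz",im=im,d=d,K=c["intrinsics"],T=c["world_from_camera"])
    cv2.imwrite(f"pics/l_{n}.png",cv2.resize(im[0:200,150:450],None,fx=2.6,fy=2.6)[:,:,::-1])
H=handle(PSI,np.radians(65))
for a in(60,65,70,75,80):
    g,H2=final(np.radians(a));print(a,[inverse_kinematics(g+.019*H2[:,0]+[0,0,dz],rpy(tool(H2,-1))) is not None for dz in(0,.05,.1,.15,.2)])
E
python3 lift.py
```

```text
0.011035539000573179 68.27678382396698 [5.4 0.5 1. ]
hit False
hit False
[ 0.47969732 -0.41089929  0.4065698 ] 0.010902298767292436 68.63518863916397 [ 0.4 -0.  -1.9] 19.425
60 [True, True, True, True, True]
65 [True, True, True, True, True]
70 [True, True, True, True, True]
75 [True, True, True, True, True]
80 [True, True, True, True, True]
```

View pics/l_scene.png

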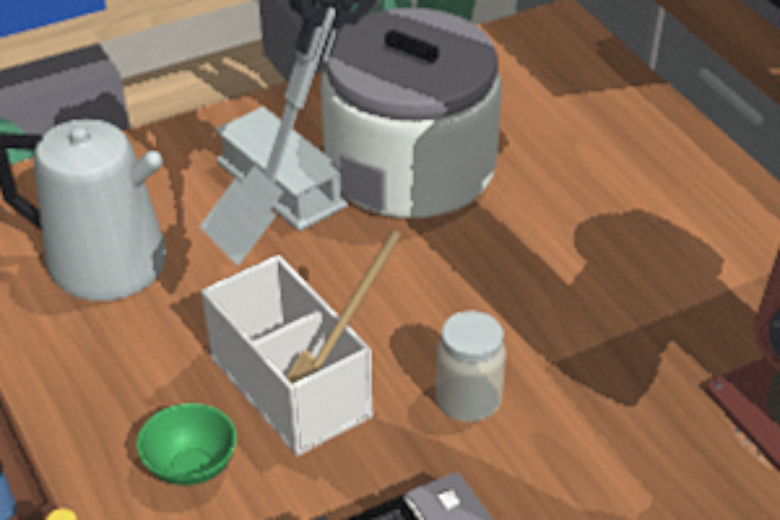

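The turner is out and firmly held, and the spatula hasn't moved. Now carry it high, level it, and descend.

```bash
cat > fin.py <<'E'
from geo import *
from plant import *
np.set_printoptions(precision=4,suppress=True)
a=np.radians(68);g,H=final(a);p=g+.019*H[:,0];R=rpy(tool(H,-1))
movep(p+[0,0,.18],R);move_l(p+[0,0,.01],feed=.1);hold(.5)
o=observe();print(o["eef_pos"]-p,o["grasp_force"],o["ft_force"].round(1),o["time_s"])
for n in("scene","top"):
    im,d=get_image(n);c=get_calibration(n);K,T=c["intrinsics"],c["world_from_camera"]
    C=cloud(d,K,T);m=(d>0)&(C[...,2]>.12)&(C[...,2]<.215)&(np.linalg.norm(C[...,:2]-GRID[:2],axis=-1)<.1)
    P=C[m];Q=P[(P-(g-[0,0,.068]))[:,2]<.03];c0=np.median(Q,0);V=np.linalg.svd(Q-Q.mean(0))[2][2]
    print(n,len(Q),"mean",Q.mean(0),"normal",V,"z range",np.percentile(Q[:,2],[2,98]))
    if n=="scene":cv2.imwrite("pics/f.png",cv2.resize(im[60:330,180:440],None,fx=2.2,fy=2.2)[:,:,::-1])
E
python3 fin.py
```

```text
[-0.    0.    0.01] 68.74587245285511 [ 0.6 -0.6 -2.4] 23.075
scene 1036 mean [0.6839 0.05   0.1748] normal [-0.0182 -0.0465 -0.9988] z range [0.17   0.1882]
top 811 mean [0.6797 0.05   0.1742] normal [-0.0161 -0.0474 -0.9987] z range [0.1687 0.1866]
```

View pics/f.png

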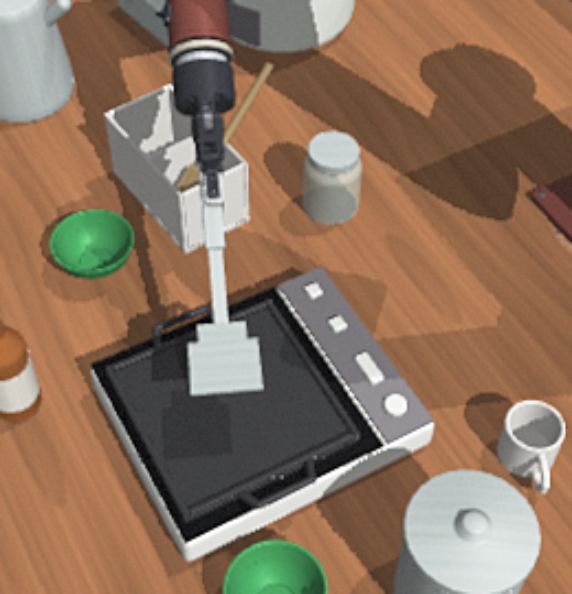

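The picture shows the blade level (about 3° off) and centred on the griddle at about (225,360), roughly 10 cm above it, with the keys up and everything else in place. I'm handing it in.

```bash
python3 -c "
from plant import *
hold(.3);print(observe()['time_s'],job_done())"
```

```text
the job is handed in; nothing more can be done
23.475 None
```

I pressed the round, long and outermost square keys in order, then drew out the turner; I handed the job in at 23.5 s (no verdict came back) with it held still, about 3° off level and 10 cm above the middle of the griddle.

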